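# Stroke the contact row of a gauge and set its status tab

### The arm

A 6-joint arm with a two-finger parallel gripper is mounted at the origin on a cart in front of the work surface, level with it; the furniture and walls round the work are solid. World frame = base frame: x ahead of the robot, y to its left, z up, the work surface at z = 0. Lengths are in m, angles in rad, forces in N, time in s.
With the tool pointing down it reaches from about 0.325 to 0.75 m from the base axis. Payload 7.6 kg.
Tool frame: the origin (TCP) lies between the finger pads; the fingertips stand arm.finger_overhang ahead of it and the grasp point (between the pads) lies 2 mm behind it (arm.finger_overhang is the distance from the TCP to the fingertips, in m); z points along the fingers, y is the line along which they close (so a half turn about z gives the same grasp; the last joint's range is limited). The gripper opens to 85 mm and grips with 20 to 120 N. Pads are 22 mm wide; open, the fingers measure 114 mm over their backs; the gripper's body (76 mm by 85 mm) begins 54 mm behind the grasp point. The pads swing forward as they close: fully open they stand 13 mm farther back than shut.
Start: joints at [1.24, 0.052, 1.401, -0, 1.689, -0.07], TCP at [0.135, 0.507, 0.248] pointing down, gripper open.
Joint ranges: [-2.9, 2.9], [-0.91, 2.17], [0.12, 2.37], [-1.06, 4.2], [0.26, 2.73], [-2.93, 2.93]. Speed limits (rad/s): [2.57, 2.57, 3.01, 3.14, 3.14, 3.14].

### API

Orientations are given as a unit quaternion [w, x, y, z].
In Python, from bench import arm gives the robot as it stands. The module is installed in compiled form; this text tells all that it offers.
- The arm moves only by the tool carry_out, never from a script. Its argument "series" is one flat list of numbers, 5 for each row, row after row: the shift along the tool's x, y, z in units of 25 mm (1.0 is 25 mm), then the turn about the tool's z in units of 6 degrees (1.0 is 6 degrees), then the finger opening in mm, from 0 to 85.4. A call has exactly 5 rows; each row shifts and turns the commanded pose from where the row before left it, along the tool's axes as they then stand; what a row does not reach is not made up. A row lasts 1/12 s, in which the tool goes at most 41.7 mm and 7.16 degrees, less where a joint would pass 70% of its speed; a pose out of reach is approached as far as the arm can. A call is refused whole if a number of a shift passes 1 or a number of a turn 1, either way. A call with a gripper value outside its range is refused whole. The fingers move at their own pace and stop on an object; "force" is the grip in N (left out, the last holds). Time passes only in rows, so rows that do not move let the fingers close, or fill a call up. It gives the time, the measured TCP pose, the force, the opening and the grip force at its end, in the units of the state.
- arm.get_state(): the state, without advancing time (a new reading comes with each control period).
- arm.snapshot(name): name is "side" or "top" or "wrist"; returns (picture, depth): 480x640x3 uint8, blue, green, red; 480x640 float32, m along the optical axis (not along the pixel's ray), 0 where there is no reading.
- arm.camera_model(name): a dict with "K" (3x3 intrinsics, pixels), "k1" (the pictures are not rectified: a ray, as slopes to the right and down, at radius r is drawn at 1 + k1 r^2 times it, then the intrinsics apply), "xyz" and "attitude" of the camera in the world. Camera axes: x right, y down, z forward; pixel columns grow to the right and rows downward; lengths in m; the calibration is good to about 2 mm. A picture is of the moment at which its call begins: read the wrist's pose just before it. camera_model takes no time and is no camera call; for the wrist camera it gives the pose at the moment of the call.
- arm.close_job(): hands the job in; it is judged then, once.
The state is a dict: "time": time; "joint_positions": joint angles; "qvel": joint speeds; "joint_torque": joint torques, N m; "eef_pos": TCP position; "tool_rot": TCP orientation; "force": force on the tool from outside, world axes, zero at the start; "wrist_torque": the same for the moment, N m; "finger_gap": finger opening in m; "finger_force": force on a finger pad.
Only numpy, scipy, OpenCV 4.12 (cv2) and the standard library are available. Lean on these libraries where they do the work, as an engineer would, in place of code of your own. Each camera call takes 0.05 s, during which the arm holds its last target. There are 200 camera calls.

### The job

Check the sprung brass contacts of the gauge: with a fingertip, stroke slowly along the curved row, starting at the dome farthest from the blue tab, so that each of the five domes in turn dips visibly and none is pushed all the way down. Then push the blue tab with the fingertip all the way to its green end. Do not lift, tip or shift the gauge, and leave the pot, the tape and the cutters round it alone.

Things in the scene. Friction and masses are not known exactly. Their poses are not given: they have to be found in the camera images.
- gauge: Loose pale aluminium plate, 2 kg, on rubber feet, 104 (its x) x 340 mm (its y), top 24 mm above the bench. Five sprung brass domes (contact1..5) stand in a curved row along its y, a blue status tab at its +y end. Origin: centre of the underside, z up. Dome centres x,y: (-18,-110), (9,-64), (18,-18), (9,28), (-18,74) mm; tab at joint 0: (-18,121) mm
- contact1_top (a point): top of brass dome 1 of 5 (the first: at the end of the row farthest from the blue tab). A spherical cap of 24 mm radius, 37 mm across at the plate, standing 9 mm proud of the plate when up; neighbours are 46 to 54 mm apart. The point moves down with the dome
- contact1 (a joint): how far dome 1 is pressed in, m: 0 up, 0.009 fully down (flush). Spring: about 1.2 N to start, 2.8 N at 4 mm, 4.8 N at 9 mm; it rises by itself when released
- contact2_top (a point): top of brass dome 2 of 5. A spherical cap of 24 mm radius, 37 mm across at the plate, standing 9 mm proud of the plate when up; neighbours are 46 to 54 mm apart. The point moves down with the dome
- contact2 (a joint): how far dome 2 is pressed in, m: 0 up, 0.009 fully down (flush). Spring: about 1.2 N to start, 2.8 N at 4 mm, 4.8 N at 9 mm; it rises by itself when released
- contact3_top (a point): top of brass dome 3 of 5. A spherical cap of 24 mm radius, 37 mm across at the plate, standing 9 mm proud of the plate when up; neighbours are 46 to 54 mm apart. The point moves down with the dome
- contact3 (a joint): how far dome 3 is pressed in, m: 0 up, 0.009 fully down (flush). Spring: about 1.2 N to start, 2.8 N at 4 mm, 4.8 N at 9 mm; it rises by itself when released
- contact4_top (a point): top of brass dome 4 of 5. A spherical cap of 24 mm radius, 37 mm across at the plate, standing 9 mm proud of the plate when up; neighbours are 46 to 54 mm apart. The point moves down with the dome
- contact4 (a joint): how far dome 4 is pressed in, m: 0 up, 0.009 fully down (flush). Spring: about 1.2 N to start, 2.8 N at 4 mm, 4.8 N at 9 mm; it rises by itself when released
- contact5_top (a point): top of brass dome 5 of 5 (the last: next to the blue tab). A spherical cap of 24 mm radius, 37 mm across at the plate, standing 9 mm proud of the plate when up; neighbours are 46 to 54 mm apart. The point moves down with the dome
- contact5 (a joint): how far dome 5 is pressed in, m: 0 up, 0.009 fully down (flush). Spring: about 1.2 N to start, 2.8 N at 4 mm, 4.8 N at 9 mm; it rises by itself when released
- tab_top (a point): middle of the upper face of the blue status tab, 19 mm above the plate; the tab is 32 mm (gauge x) by 12 mm (gauge y, the way it slides). It cannot be lifted off
- tab (a joint): position of the blue tab along the gauge's +y, m: 0 at the white end (next to the domes), 0.030 against the stop at the green end. It starts in the first 8 mm, slides with about 1.2 N and stays where it is left
- grease_pot: red pot with a white lid, 65 mm across, 44 mm high, loose; bystander. Origin: centre of its underside
- side_cutters: red-handled side cutters lying flat, 41 x 123 x 10 mm, loose; bystander, in front of the gauge. Origin: centre of the underside
- tape_roll: small black roll of tape lying flat, 58 mm across, 19 mm high, loose; bystander. Origin: centre of the underside

How it is judged:
By the outcome, as a careful person would: the job done as asked, in the order asked, and still so for the second after the job is handed in, with the robot touching nothing.
It also fails if it takes over 48 s, if anything falls off the work surface, if the arm or the gripper's body presses on something with over 40 N, if the wrist force passes 120 N, or if a joint passes its speed limit or range.

## Working session

There is one attempt and no reset: what is moved stays moved. The work goes in short steps, Python scripts to look and compute and a tool call to move; the robot and the scene stay as the last step left them, time stands still between calls to the robot, and variables do not carry over. Pictures are saved under pics/ and viewed, at most 10 in all, crops included, and the job is handed in when it is done.

Besides the shell and the picture viewer there is one more tool, called after "Request:" as name(argument=value, ...) on one line, values as JSON. carry_out: Moves the arm, as the interface text tells. Its arguments: {"type":"object","properties":{"series":{"type":"array","items":{"type":"number"}},"force":{"type":"number"}},"required":["series"]}

```bash
mkdir -p pics
python3 - <<'E'
from bench import arm
import cv2,numpy as np
s=arm.get_state(); print({k:np.round(v,4) for k,v in s.items()}, arm.finger_overhang)
for n in("top","side"):
    m=arm.camera_model(n);print(n,m)
    p,d=arm.snapshot(n);cv2.imwrite(f"pics/{n}0.png",p);np.save(f"pics/{n}0.npy",d)
E
```

```text
{'time': np.float64(0.0), 'joint_positions': array([ 1.2397,  0.0528,  1.4017, -0.    ,  1.6886, -0.0703]), 'qvel': array([ 0.0005,  0.0005, -0.    ,  0.0011,  0.0026, -0.0004]), 'joint_torque': array([ 1.00000e-03, -3.81679e+01, -3.60183e+01, -0.00000e+00,
        6.20000e-03, -0.00000e+00]), 'eef_pos': array([0.1353, 0.507 , 0.2475]), 'tool_rot': array([-2.000e-04,  1.301e-01,  9.915e-01, -8.000e-04]), 'force': array([ 0.2313,  0.6293, -0.3235]), 'wrist_torque': array([ 0.014 , -0.0183,  0.0264]), 'finger_force': np.float64(0.0), 'finger_gap': np.float64(0.0853)} 0.017
top {'K': array([[497.91727843,   0.        , 319.00827782],
       [  0.        , 497.91727843, 234.76223189],
       [  0.        ,   0.        ,   1.        ]]), 'k1': 0.00048438927496016667, 'xyz': array([ 0.41707546, -0.00509541,  0.90420841]), 'attitude': array([-0.07937807,  0.74307148, -0.6603689 ,  0.07387027])}
side {'K': array([[616.15274468,   0.        , 311.52332864],
       [  0.        , 616.15274468, 238.52637392],
       [  0.        ,   0.        ,   1.        ]]), 'k1': -0.036615477095729654, 'xyz': array([ 0.50155997, -0.74517864,  0.62779335]), 'attitude': array([-0.44122595,  0.89624905, -0.03961252,  0.02209396])}
```

View pics/top0.png

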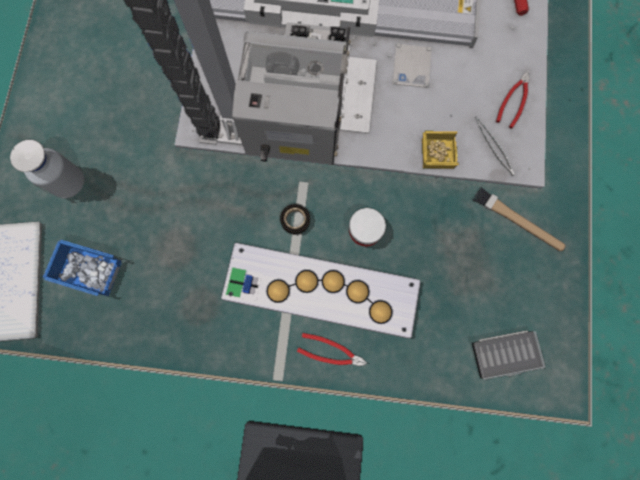

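View pics/side0.png

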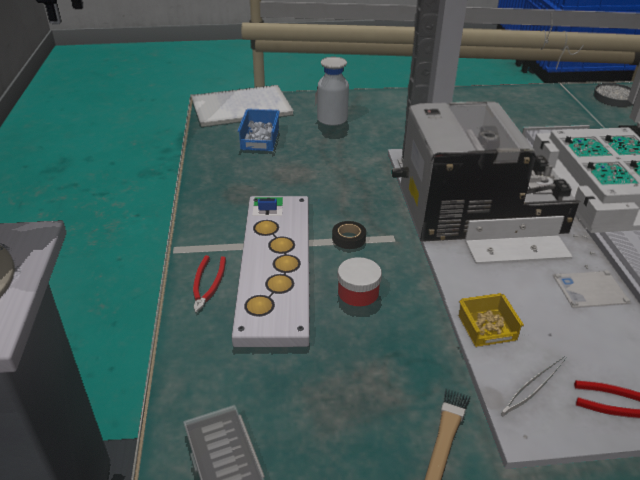

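The top view shows domes 1 to 5 at about (380,312), (357,291), (333,281), (306,281) and (278,291), with the tab at (250,284). In the side view dome 1 is at (259,305), dome 5 at (266,227) and the tab at (267,205). The pot is at (367,226) and the tape at (295,219) in the top view, with the cutters in front of the gauge.

```bash
cat > h.py <<'E'
import cv2,numpy as np
from scipy.spatial.transform import Rotation as R
def rot(q): return R.from_quat(np.r_[q[1:],q[0]]).as_matrix()
def rays(m,uv):
    K=m["K"];s=cv2.undistortPoints(np.float64(uv).reshape(-1,1,2),K,np.array([m["k1"],0,0,0.])).reshape(-1,2)
    d=np.c_[s,np.ones(len(s))]@rot(m["attitude"]).T
    return m["xyz"],d
def onplane(m,uv,z):
    o,d=rays(m,uv); return o+d*((z-o[2])/d[:,2])[:,None]
def tri(o1,d1,o2,d2):
    out=[]
    for a,b in zip(d1,d2):
        t=np.linalg.lstsq(np.c_[a,-b],o2-o1,rcond=None)[0]; p,q=o1+t[0]*a,o2+t[1]*b
        out.append(np.r_[(p+q)/2,np.linalg.norm(p-q)])
    return np.array(out)
def blobs(p,lo,hi,box,amin):
    x0,y0,x1,y1=box;hsv=cv2.cvtColor(p,cv2.COLOR_BGR2HSV);k=cv2.inRange(hsv,lo,hi);w=np.zeros_like(k);w[y0:y1,x0:x1]=k[y0:y1,x0:x1]
    n,l,st,c=cv2.connectedComponentsWithStats(w)
    return [(c[i],st[i,4]) for i in range(1,n) if st[i,4]>=amin]
DM=np.array([(-18,-110),(9,-64),(18,-18),(9,28),(-18,74)])/1e3
TAB=np.array([-18,121])/1e3
def fit(P):
    a=DM-DM.mean(0);b=P-P.mean(0);th=np.arctan2((a[:,0]*b[:,1]-a[:,1]*b[:,0]).sum(),(a*b).sum())
    M=np.array([[np.cos(th),-np.sin(th)],[np.sin(th),np.cos(th)]]);t=P.mean(0)-M@DM.mean(0)
    return th,M,t,P-(DM@M.T+t)
E
python3 - <<'E'
from bench import arm
from h import *
np.set_printoptions(precision=4,suppress=True)
B={}
for n,box in(("top",(220,240,425,340)),("side",(225,190,320,350))):
    p=cv2.imread(f"pics/{n}0.png");m=arm.camera_model(n)
    b=blobs(p,(12,100,90),(28,255,255),box,60); b=sorted(b,key=lambda t:-t[0][0] if n=="top" else -t[0][1])
    B[n]=np.array([c for c,a in b]);print(n,[a for c,a in b],B[n].tolist())
    tb=blobs(p,(105,120,40),(125,255,255),box,15);print("blue",tb)
    P=onplane(m,B[n],.028);print(P);th,M,t,r=fit(P[:,:2]);print(th,t,r*1e3)
    for w in(.043,): print("tab",[((onplane(m,[c],w)[0,:2]-t)@M*1e3).tolist() for c,a in tb])
T=tri(*rays(arm.camera_model("top"),B["top"]),*rays(arm.camera_model("side"),B["side"]));print(T);th,M,t,r=fit(T[:,:2]);print(th,t,r*1e3)
a=cv2.resize(cv2.imread("pics/top0.png")[235:345,215:425],None,fx=3.8,fy=3.8,interpolation=2);cv2.imwrite("pics/crop1.png",a)
E
```

```text
top [np.int32(339), np.int32(335), np.int32(326), np.int32(329), np.int32(328)] [[380.22713864306786, 311.69321533923306], [357.22985074626865, 291.2268656716418], [332.65644171779144, 281.159509202454], [306.2462006079027, 280.8419452887538], [277.5823170731707, 290.5823170731707]]
blue [(array([247.0648, 283.8333]), np.int32(108))]
[[ 0.4858 -0.1089  0.028 ]
 [ 0.5166 -0.0654  0.028 ]
 [ 0.5292 -0.0205  0.028 ]
 [ 0.5242  0.0258  0.028 ]
 [ 0.5013  0.0738  0.028 ]]
-0.08421074375402535 [ 0.5129 -0.0011] [[ 0.0787  0.3459]
 [ 0.0724  0.2004]
 [-0.1879  0.019 ]
 [-0.0115 -0.1932]
 [ 0.0483 -0.372 ]]
tab [[-18.43493804111891, 126.47941272895005]]
side [np.int32(349), np.int32(312), np.int32(277), np.int32(248), np.int32(224)] [[258.8280802292264, 304.9111747851003], [279.23397435897436, 283.04487179487177], [286.09747292418774, 262.956678700361], [281.2056451612903, 244.31451612903226], [265.5625, 227.0]]
blue [(array([266.7758, 204.6   ]), np.int32(165))]
[[ 0.4876 -0.1144  0.028 ]
 [ 0.5183 -0.071   0.028 ]
 [ 0.5309 -0.0261  0.028 ]
 [ 0.5259  0.0203  0.028 ]
 [ 0.5028  0.0683  0.028 ]]
-0.08319089793087663 [ 0.5146 -0.0066] [[ 0.0455  0.3109]
 [ 0.0578  0.2044]
 [-0.1    -0.0609]
 [ 0.0192 -0.1974]
 [-0.0225 -0.257 ]]
tab [[-17.577115166478432, 116.59491222067639]]
[[ 0.4868 -0.1094  0.0231  0.0013]
 [ 0.5178 -0.0657  0.0232  0.0013]
 [ 0.5305 -0.0206  0.0232  0.0014]
 [ 0.5255  0.0261  0.0234  0.0013]
 [ 0.5022  0.0742  0.0236  0.0011]]
-0.08364742390375503 [ 0.5141 -0.0011] [[-0.1054 -0.1305]
 [ 0.1032 -0.0478]
 [-0.0196  0.0101]
 [ 0.0846  0.049 ]
 [-0.0628  0.1192]]
```

View pics/crop1.png

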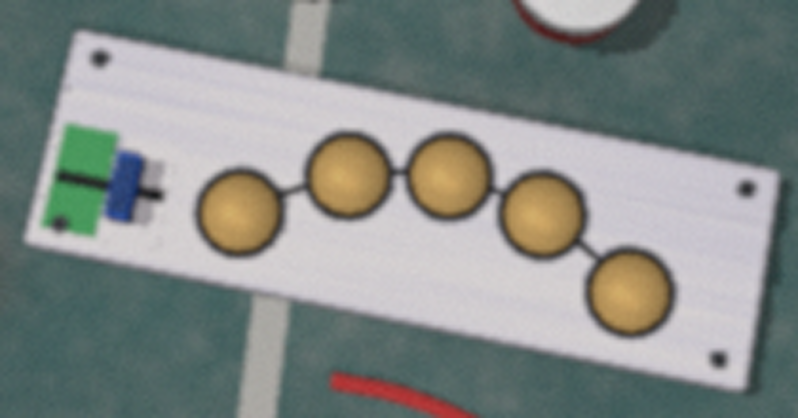

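Gauge pose is about (0.514, -0.001) with yaw -4.8°, and the fit residuals are under 0.4 mm. The crop shows the tab (125,187) on its short track with the green end to the left. Next I turn the tool so its x lies along the gauge's y, with the fingers closed.

Request:
carry_out(series=[0, 0, 0, 1, 0, 0, 0, 0, 1, 0, 0, 0, 0, 1, 0, 0, 0, 0, 1, 0, 0, 0, 0, 1, 0], force=40)

```text
time: 0.52
eef_pos: [0.1353, 0.5071, 0.2478]
tool_rot: [0.0, 0.385, 0.923, -0.0]
force: [-0.5, 0.7, -0.2]
finger_gap: 0.0257
finger_force: 0.0
```

Request:
carry_out(series=[0, 0, 0, 1, 0, 0, 0, 0, 1, 0, 0, 0, 0, 1, 0, 0, 0, 0, 1, 0, 0, 0, 0, 1, 0])

```text
time: 0.93
eef_pos: [0.1353, 0.5071, 0.2478]
tool_rot: [0.0, 0.61, 0.792, -0.0]
force: [0.3, -0.1, 0.8]
finger_gap: 0.0001
finger_force: 0.0
```

Request:
carry_out(series=[0, 0, 0, 1, 0, 0, 0, 0, 1, 0, 0, 0, 0, 1, 0, 0, 0, 0, 0.3, 0, 0, 0, 0, 0, 0])

```text
time: 1.35
eef_pos: [0.1353, 0.5071, 0.2478]
tool_rot: [0.0, 0.736, 0.677, -0.0]
force: [0.9, 0.3, -0.5]
finger_gap: -0.0002
finger_force: 0.0
```

Request:
carry_out(series=[-0.93, 0.64, 0.1, 0, 0, -0.93, 0.64, 0.1, 0, 0, -0.93, 0.64, 0.1, 0, 0, -0.93, 0.64, 0.1, 0, 0, -0.93, 0.64, 0.1, 0, 0])

```text
time: 1.77
eef_pos: [0.2058, 0.3835, 0.2354]
tool_rot: [0.0, 0.735, 0.678, -0.0]
force: [0.5, -0.5, -1.0]
finger_gap: -0.0002
finger_force: 0.0
```

Request:
carry_out(series=[-0.93, 0.64, 0.1, 0, 0, -0.93, 0.64, 0.1, 0, 0, -0.93, 0.64, 0.1, 0, 0, -0.93, 0.64, 0.1, 0, 0, -0.93, 0.64, 0.1, 0, 0])

```text
time: 2.18
eef_pos: [0.2759, 0.261, 0.223]
tool_rot: [-0.0, 0.735, 0.678, 0.0]
force: [0.7, 0.2, -0.0]
finger_gap: -0.0003
finger_force: 0.0
```

Request:
carry_out(series=[-0.93, 0.64, 0.1, 0, 0, -0.93, 0.64, 0.1, 0, 0, -0.93, 0.64, 0.1, 0, 0, -0.93, 0.64, 0.1, 0, 0, -0.93, 0.64, 0.1, 0, 0])

```text
time: 2.6
eef_pos: [0.346, 0.1385, 0.2106]
tool_rot: [-0.0, 0.735, 0.678, 0.0]
force: [-0.6, -0.1, 1.4]
finger_gap: -0.0001
finger_force: 0.0
```

Request:
carry_out(series=[-0.93, 0.64, 0.1, 0, 0, -0.93, 0.64, 0.1, 0, 0, -0.93, 0.64, 0.1, 0, 0, -0.93, 0.64, 0.1, 0, 0, -0.93, 0.64, 0.1, 0, 0])

```text
time: 3.02
eef_pos: [0.4162, 0.016, 0.198]
tool_rot: [-0.0, 0.735, 0.678, 0.0]
force: [1.0, 0.1, 0.3]
finger_gap: -0.0001
finger_force: 0.0
```

Run:
```python
from bench import arm
from h import *
s=arm.get_state();m=arm.camera_model("wrist");p,d=arm.snapshot("wrist");cv2.imwrite("pics/w1.png",p)
import pickle;pickle.dump((m,s),open("w1.pkl","wb"));print(m,s["eef_pos"],s["force"])
```

```text
{'K': array([[400.07635653,   0.        , 316.18566023],
       [  0.        , 400.07635653, 242.81279237],
       [  0.        ,   0.        ,   1.        ]]), 'k1': -0.0785693698635714, 'xyz': array([0.42136814, 0.09145843, 0.32385495]), 'attitude': array([ 0.15106962,  0.98768246, -0.04023116, -0.00654102])} [0.41619275 0.0160025  0.19803824] [0.98430556 0.14069311 0.32518962]
```

View pics/w1.png

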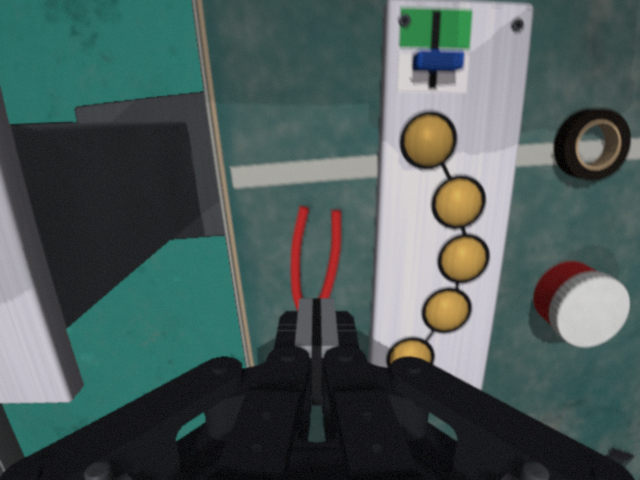

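The wrist view shows all five domes, with dome 5 at (429,139) and dome 1 at (411,357). The tab is at (438,61), near the white end, and the cutters lie under the tips.

Run:
```python
from h import *
from bench import arm
import pickle
np.set_printoptions(precision=4,suppress=True)
m,s=pickle.load(open("w1.pkl","rb"));p=cv2.imread("pics/w1.png")
b=sorted(blobs(p,(12,100,90),(28,255,255),(380,100,500,368),200),key=lambda t:-t[0][1])
uv=np.array([c for c,a in b]);print(uv.tolist(),[a for c,a in b])
tb=blobs(p,(105,120,40),(125,255,255),(395,40,480,90),60);print(tb)
P=onplane(m,uv,.028);th,M,t,r=fit(P[:,:2]);print(P,np.degrees(th),t,r*1e3)
print("tab",[((onplane(m,[c],.041)[0,:2]-t)@M*1e3) for c,a in tb])
# triangulate top+wrist
B=np.array([[380.23,311.69],[357.23,291.23],[332.66,281.16],[306.25,280.84],[277.58,290.58]])
T=tri(*rays(m,uv),*rays(arm.camera_model("top"),B));print(T);th,M,t,r=fit(T[:,:2]);print(np.degrees(th),t,r*1e3)
for i in range(5): print(DM[i]@M.T+t)
```

```text
[[411.2864406779661, 350.48813559322036], [446.36625194401245, 309.95956454121307], [463.26502732240436, 258.08948087431696], [458.1653638003608, 201.46903187011426], [428.19086021505376, 139.31021505376344]] [np.int32(590), np.int32(1286), np.int32(1464), np.int32(1663), np.int32(1860)]
[(array([437.5998,  60.391 ]), np.int32(867))]
[[ 0.4868 -0.1037  0.028 ]
 [ 0.5162 -0.0676  0.028 ]
 [ 0.5288 -0.023   0.028 ]
 [ 0.5236  0.0231  0.028 ]
 [ 0.5009  0.0708  0.028 ]] -4.9709011113033075 [ 0.5128 -0.0022] [[ 1.4915  6.4407]
 [-0.0667 -0.9464]
 [-0.3983 -1.3652]
 [-0.6055 -1.8439]
 [-0.421  -2.2852]]
tab [array([-19.1958, 123.819 ])]
[[ 0.4876 -0.1096  0.0196  0.0023]
 [ 0.5156 -0.0654  0.0317  0.0013]
 [ 0.5279 -0.0209  0.0324  0.0016]
 [ 0.5228  0.0249  0.033   0.0022]
 [ 0.4997  0.0722  0.0355  0.0024]]
-3.946481273846081 [ 0.512  -0.0018] [[ 1.172   0.7185]
 [-0.9476  0.8269]
 [-0.7717  0.0869]
 [-0.0909 -0.5771]
 [ 0.6383 -1.0552]]
[ 0.4864 -0.1103]
[ 0.5165 -0.0663]
[ 0.5287 -0.021 ]
[0.5229 0.0255]
[0.4991 0.0733]
```

Request:
carry_out(series=[-0.96, 0.64, 0, 0, 0, -0.97, 0.65, 0, 0, 0, -0.97, 0.65, 0, 0, 0, -0.97, 0.64, 0, 0, 0, -0.96, 0.64, 0, 0, 0])

```text
time: 3.48
eef_pos: [0.4864, -0.1109, 0.198]
tool_rot: [-0.0, 0.735, 0.678, -0.0]
force: [-0.0, -0.2, -1.3]
finger_gap: 0.0001
finger_force: 0.0
```

Request:
carry_out(series=[0, 0, 1, 0, 0, 0, 0, 1, 0, 0, 0, 0, 1, 0, 0, 0, 0, 1, 0, 0, 0, 0, 0.7, 0, 0])

```text
time: 3.9
eef_pos: [0.4849, -0.1093, 0.0781]
tool_rot: [-0.001, 0.735, 0.678, -0.001]
force: [0.0, 0.4, 0.7]
finger_gap: -0.0003
finger_force: 0.0
```

Request:
carry_out(series=[0, 0, 0.2, 0, 0, 0, 0, 0.2, 0, 0, 0, 0, 0.1, 0, 0, 0, 0, 0, 0, 0, 0, 0, 0, 0, 0])

```text
time: 4.32
eef_pos: [0.4867, -0.1097, 0.0694]
tool_rot: [0.001, 0.736, 0.677, 0.001]
force: [0.5, 0.1, 1.0]
finger_gap: -0.0003
finger_force: 0.0
```

Run:
```python
from bench import arm
from h import *
F=[]
for i in range(3):
    p,d=arm.snapshot("side");s=arm.get_state();F.append(s["force"])
print(np.mean(F,0),np.std(F,0),s["eef_pos"],s["time"])
q,d=arm.snapshot("top")
a=cv2.resize(p[180:360,200:340],None,fx=3,fy=3,interpolation=2);b=cv2.resize(q[235:345,340:425],None,fx=4,fy=4,interpolation=2)
h=max(a.shape[0],b.shape[0]);f=lambda x:cv2.copyMakeBorder(x,0,h-x.shape[0],0,0,0)
cv2.imwrite("pics/a2.png",np.hstack([f(a),f(b)]));
```

```text
[-0.36037666  0.1781038   0.04377954] [0.58543083 0.29795007 0.59676425] [ 0.48655099 -0.10969549  0.06920007] 4.4667
```

View pics/a2.png

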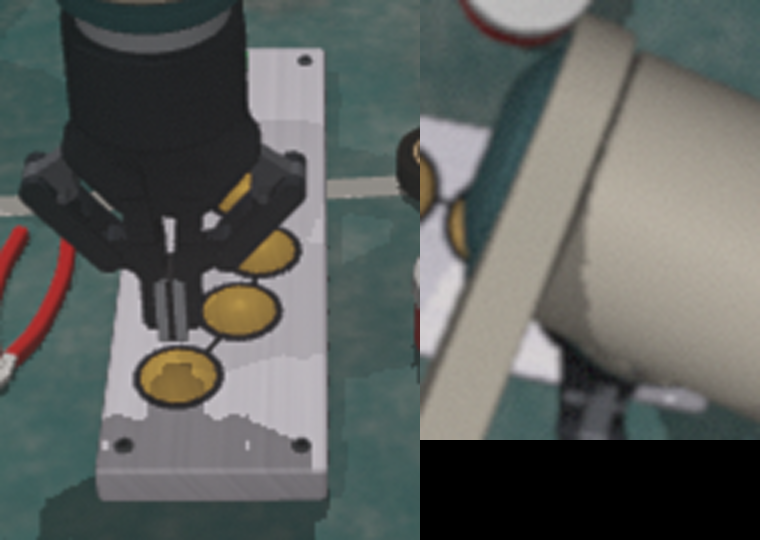

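The side crop shows the tips at about (172,335), hanging centred over dome 1 at (178,378), with the tip shadow on the dome. The gauge and bystanders haven't moved. I descend slowly.

Request:
carry_out(series=[0, 0, 0.2, 0, 0, 0, 0, 0.2, 0, 0, 0, 0, 0.2, 0, 0, 0, 0, 0.04, 0, 0, 0, 0, 0, 0, 0])

```text
time: 4.93
eef_pos: [0.4856, -0.1094, 0.0514]
tool_rot: [-0.001, 0.736, 0.677, -0.0]
force: [0.2, -0.3, -0.8]
finger_gap: -0.0003
finger_force: 0.0
```

Request:
carry_out(series=[0, 0, 0.04, 0, 0, 0, 0, 0.04, 0, 0, 0, 0, 0.04, 0, 0, 0, 0, 0, 0, 0, 0, 0, 0, 0, 0])

```text
time: 5.35
eef_pos: [0.4862, -0.1096, 0.0495]
tool_rot: [0.0, 0.736, 0.677, 0.0]
force: [-0.3, -0.1, 2.2]
finger_gap: -0.0003
finger_force: 0.5
```

```bash
cat > f.py <<'E'
from bench import arm
from h import *
import sys
F=[]
for i in range(6):
    p,d=arm.snapshot("side");s=arm.get_state();F.append(s["force"])
print(np.mean(F,0),s["eef_pos"],s["tool_rot"],s["time"])
if len(sys.argv)>1: cv2.imwrite(sys.argv[1],cv2.resize(p[170:360,200:340],None,fx=3,fy=3,interpolation=2))
E
python3 f.py
```

```text
[0.19842698 0.0408929  1.19140377] [ 0.4861768  -0.10961064  0.0494145 ] [1.45985342e-04 7.35756913e-01 6.77245686e-01 1.53689600e-04] 5.65
```

Request:
carry_out(series=[0, 0, 0.04, 0, 0, 0, 0, 0.04, 0, 0, 0, 0, 0.04, 0, 0, 0, 0, 0.03, 0, 0, 0, 0, 0, 0, 0])

```text
time: 6.07
eef_pos: [0.4862, -0.1096, 0.0455]
tool_rot: [0.0, 0.736, 0.677, 0.0]
force: [1.0, -0.8, 2.4]
finger_gap: -0.0002
finger_force: 1.3
```

```bash
python3 f.py pics/a3.png
```

```text
[ 0.37641507 -0.06933398  2.73650572] [ 0.48615559 -0.10960742  0.04564824] [1.04267839e-04 7.35768376e-01 6.77233250e-01 1.10519398e-04] 6.3667
```

View pics/a3.png

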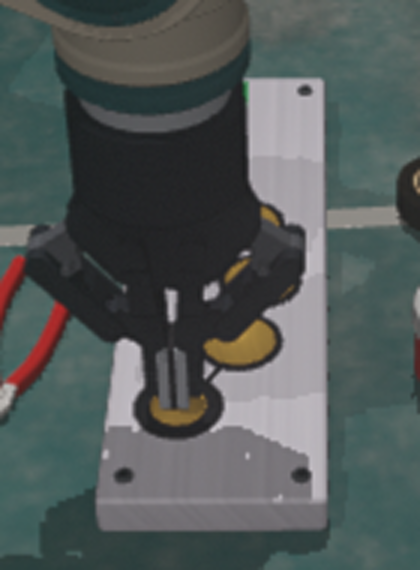

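Dome 1 is visibly down, with the tip at (175,405), and 2.7 N means about 4 mm. Now I stroke to dome 2.

Request:
carry_out(series=[0.092, 0.054, 0, 0, 0, 0.092, 0.054, 0, 0, 0, 0.092, 0.054, 0, 0, 0, 0.092, 0.054, 0, 0, 0, 0.092, 0.054, 0, 0, 0])

```text
time: 6.78
eef_pos: [0.4938, -0.0983, 0.0454]
tool_rot: [-0.0, 0.736, 0.677, -0.0]
force: [-0.8, -0.5, 2.3]
finger_gap: -0.0
finger_force: 1.0
```

Request:
carry_out(series=[0.092, 0.054, 0, 0, 0, 0.092, 0.054, 0, 0, 0, 0.092, 0.054, 0, 0, 0, 0.092, 0.054, 0, 0, 0, 0.092, 0.054, 0, 0, 0])

```text
time: 7.2
eef_pos: [0.5014, -0.0874, 0.0452]
tool_rot: [-0.0, 0.736, 0.677, -0.0]
force: [-0.1, 0.0, -0.0]
finger_gap: 0.0002
finger_force: 0.0
```

Request:
carry_out(series=[0.092, 0.054, 0, 0, 0, 0.092, 0.054, 0, 0, 0, 0.092, 0.054, 0, 0, 0, 0.092, 0.054, 0, 0, 0, 0.092, 0.054, 0, 0, 0])

```text
time: 7.62
eef_pos: [0.5094, -0.0768, 0.0458]
tool_rot: [0.0, 0.736, 0.677, 0.0]
force: [-1.9, -2.7, 2.3]
finger_gap: -0.0004
finger_force: 1.5
```

Request:
carry_out(series=[0.092, 0.054, 0, 0, 0, 0.092, 0.054, 0, 0, 0, 0.092, 0.054, 0, 0, 0, 0.092, 0.054, 0, 0, 0, 0.092, 0.054, 0, 0, 0])

```text
time: 8.03
eef_pos: [0.517, -0.0657, 0.0456]
tool_rot: [0.0, 0.736, 0.677, 0.0]
force: [-0.2, -1.3, 2.6]
finger_gap: -0.0001
finger_force: 1.3
```

```bash
python3 f.py pics/a4.png
```

```text
[0.64512153 0.84609845 2.6057075 ] [ 0.51702694 -0.0656679   0.04565702] [1.01701088e-05 7.35720883e-01 6.77284655e-01 5.26364482e-04] 8.3333
```

View pics/a4.png

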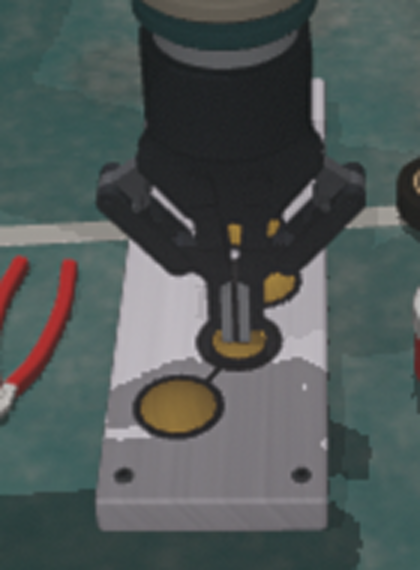

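Dome 1 has risen at (179,407), dome 2 is dipped under the tip at (238,340), and the plate screws are at the same pixels as before. On to dome 3.

Request:
carry_out(series=[0.092, 0.018, 0, 0, 0, 0.092, 0.018, 0, 0, 0, 0.092, 0.018, 0, 0, 0, 0.092, 0.018, 0, 0, 0, 0.092, 0.018, 0, 0, 0])

```text
time: 8.75
eef_pos: [0.5199, -0.0544, 0.0454]
tool_rot: [-0.0, 0.736, 0.677, -0.0]
force: [-0.3, 0.7, 2.6]
finger_gap: 0.0001
finger_force: 1.0
```

Request:
carry_out(series=[0.092, 0.018, 0, 0, 0, 0.092, 0.018, 0, 0, 0, 0.092, 0.018, 0, 0, 0, 0.092, 0.018, 0, 0, 0, 0.092, 0.018, 0, 0, 0])

```text
time: 9.17
eef_pos: [0.523, -0.0431, 0.0452]
tool_rot: [-0.0, 0.736, 0.677, -0.0]
force: [-0.4, -2.3, 2.1]
finger_gap: -0.0
finger_force: 1.2
```

Request:
carry_out(series=[0.092, 0.018, 0, 0, 0, 0.092, 0.018, 0, 0, 0, 0.092, 0.018, 0, 0, 0, 0.092, 0.018, 0, 0, 0, 0.092, 0.018, 0, 0, 0])

```text
time: 9.58
eef_pos: [0.5266, -0.032, 0.0457]
tool_rot: [0.0, 0.736, 0.677, 0.0]
force: [-0.0, -2.1, 1.9]
finger_gap: -0.0002
finger_force: 1.5
```

Request:
carry_out(series=[0.092, 0.018, 0, 0, 0, 0.092, 0.018, 0, 0, 0, 0.092, 0.018, 0, 0, 0, 0.092, 0.018, 0, 0, 0, 0.092, 0.018, 0, 0, 0])

```text
time: 10.0
eef_pos: [0.5296, -0.0206, 0.0456]
tool_rot: [-0.0, 0.736, 0.677, 0.0]
force: [-0.7, -2.0, 2.9]
finger_gap: -0.0
finger_force: 1.4
```

```bash
python3 f.py
```

```text
[-0.00963815 -0.01118769  2.89590482] [ 0.52964189 -0.0205025   0.04557539] [-1.94457007e-04  7.35720697e-01  6.77284908e-01  4.12984075e-04] 10.3
```

Dome 3 is dipped (2.9 N). On to dome 4.

Request:
carry_out(series=[0.092, -0.018, 0, 0, 0, 0.092, -0.018, 0, 0, 0, 0.092, -0.018, 0, 0, 0, 0.092, -0.018, 0, 0, 0, 0.092, -0.018, 0, 0, 0])

```text
time: 10.72
eef_pos: [0.5282, -0.0089, 0.0455]
tool_rot: [-0.0, 0.736, 0.677, -0.0]
force: [0.5, -1.2, 1.5]
finger_gap: -0.0003
finger_force: 1.0
```

Request:
carry_out(series=[0.092, -0.018, 0, 0, 0, 0.092, -0.018, 0, 0, 0, 0.092, -0.018, 0, 0, 0, 0.092, -0.018, 0, 0, 0, 0.092, -0.018, 0, 0, 0])

```text
time: 11.13
eef_pos: [0.5266, 0.0027, 0.0452]
tool_rot: [-0.0, 0.736, 0.677, -0.0]
force: [-0.0, -3.6, 1.5]
finger_gap: -0.0
finger_force: 1.3
```

Request:
carry_out(series=[0.092, -0.018, 0, 0, 0, 0.092, -0.018, 0, 0, 0, 0.092, -0.018, 0, 0, 0, 0.092, -0.018, 0, 0, 0, 0.092, -0.018, 0, 0, 0])

```text
time: 11.55
eef_pos: [0.5259, 0.0142, 0.0458]
tool_rot: [0.0, 0.736, 0.677, 0.0]
force: [0.7, -3.6, 3.4]
finger_gap: 0.0003
finger_force: 1.5
```

Request:
carry_out(series=[0.092, -0.018, 0, 0, 0, 0.092, -0.018, 0, 0, 0, 0.092, -0.018, 0, 0, 0, 0.092, -0.018, 0, 0, 0, 0.092, -0.018, 0, 0, 0])

```text
time: 11.97
eef_pos: [0.5243, 0.026, 0.0455]
tool_rot: [-0.0, 0.736, 0.677, 0.0]
force: [1.0, -1.4, 3.0]
finger_gap: 0.0001
finger_force: 1.4
```

```bash
python3 f.py
```

```text
[-0.04958893  0.4548845   2.4766098 ] [0.52433016 0.02610066 0.04550558] [-3.82182649e-04  7.35715168e-01  6.77290916e-01  2.45911416e-04] 12.2667
```

Request:
carry_out(series=[0.092, -0.054, 0, 0, 0, 0.092, -0.054, 0, 0, 0, 0.092, -0.054, 0, 0, 0, 0.092, -0.054, 0, 0, 0, 0.092, -0.054, 0, 0, 0])

```text
time: 12.68
eef_pos: [0.5184, 0.038, 0.0455]
tool_rot: [-0.0, 0.736, 0.677, 0.0]
force: [0.3, -0.4, 1.4]
finger_gap: -0.0003
finger_force: 0.9
```

Request:
carry_out(series=[0.092, -0.054, 0, 0, 0, 0.092, -0.054, 0, 0, 0, 0.092, -0.054, 0, 0, 0, 0.092, -0.054, 0, 0, 0, 0.092, -0.054, 0, 0, 0])

```text
time: 13.1
eef_pos: [0.5123, 0.0501, 0.0451]
tool_rot: [-0.0, 0.736, 0.677, -0.0]
force: [-0.7, -0.4, -0.9]
finger_gap: -0.0001
finger_force: 0.0
```

Request:
carry_out(series=[0.092, -0.054, 0, 0, 0, 0.092, -0.054, 0, 0, 0, 0.092, -0.054, 0, 0, 0, 0.092, -0.054, 0, 0, 0, 0.092, -0.054, 0, 0, 0])

```text
time: 13.52
eef_pos: [0.5072, 0.0619, 0.0459]
tool_rot: [0.0, 0.736, 0.677, 0.0]
force: [0.2, -2.8, 2.4]
finger_gap: -0.0004
finger_force: 1.4
```

Request:
carry_out(series=[0.092, -0.054, 0, 0, 0, 0.092, -0.054, 0, 0, 0, 0.092, -0.054, 0, 0, 0, 0.092, -0.054, 0, 0, 0, 0.092, -0.054, 0, 0, 0])

```text
time: 13.93
eef_pos: [0.5012, 0.0741, 0.0456]
tool_rot: [0.0, 0.736, 0.677, 0.0]
force: [0.7, -0.8, 3.0]
finger_gap: 0.0
finger_force: 1.3
```

```bash
python3 f.py pics/a5.png
python3 - <<'E'
from bench import arm
import cv2
p,d=arm.snapshot("wrist");cv2.imwrite("pics/w5.png",p)
E
```

```text
[0.20268686 0.69620802 2.6255199 ] [0.50112432 0.07417176 0.04547808] [-4.57450715e-04  7.35716341e-01  6.77289625e-01  1.45778344e-04] 14.2333
```

View pics/w5.png

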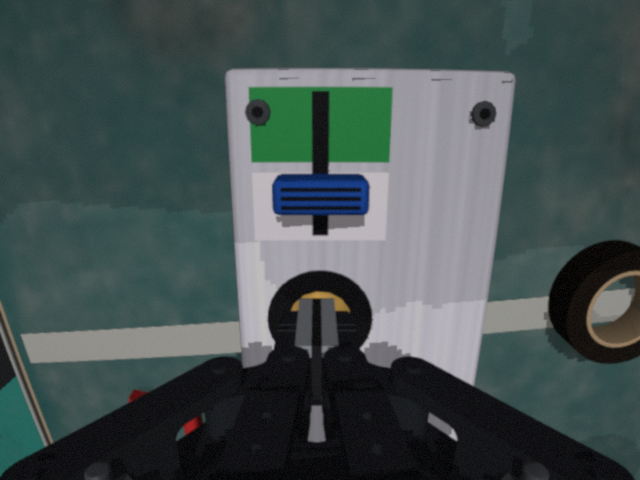

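Dome 5 is dipped under the tip at (320,310). The tab at (321,195) is straight ahead in the white zone. I carry on off the dome and push the tab.

Request:
carry_out(series=[0.1, 0, 0, 0, 0, 0.1, 0, 0, 0, 0, 0.1, 0, 0, 0, 0, 0.1, 0, 0, 0, 0, 0.1, 0, 0, 0, 0])

```text
time: 14.7
eef_pos: [0.5023, 0.0865, 0.0455]
tool_rot: [-0.0, 0.736, 0.677, -0.0]
force: [-0.1, -1.1, 1.3]
finger_gap: 0.0002
finger_force: 0.9
```

Request:
carry_out(series=[0.1, 0, 0, 0, 0, 0.1, 0, 0, 0, 0, 0.1, 0, 0, 0, 0, 0.1, 0, 0, 0, 0, 0.1, 0, 0, 0, 0])

```text
time: 15.12
eef_pos: [0.5031, 0.0991, 0.0452]
tool_rot: [-0.0, 0.736, 0.677, -0.0]
force: [-0.0, 0.6, 0.0]
finger_gap: 0.0003
finger_force: 0.0
```

Request:
carry_out(series=[0.1, 0, 0, 0, 0, 0.1, 0, 0, 0, 0, 0.1, 0, 0, 0, 0, 0.1, 0, 0, 0, 0, 0.1, 0, 0, 0, 0])

```text
time: 15.53
eef_pos: [0.5044, 0.1112, 0.0455]
tool_rot: [0.0, 0.736, 0.677, -0.0]
force: [0.0, -1.1, -0.0]
finger_gap: 0.0
finger_force: 0.6
```

Request:
carry_out(series=[0.08, 0, 0, 0, 0, 0.08, 0, 0, 0, 0, 0.08, 0, 0, 0, 0, 0.08, 0, 0, 0, 0, 0.08, 0, 0, 0, 0])

```text
time: 15.95
eef_pos: [0.5052, 0.1213, 0.0455]
tool_rot: [-0.0, 0.736, 0.677, -0.0]
force: [-0.8, -0.9, 0.0]
finger_gap: -0.0002
finger_force: 0.6
```

```bash
python3 f.py
python3 - <<'E'
from bench import arm
import cv2
p,d=arm.snapshot("wrist");cv2.imwrite("pics/w6.png",p)
E
```

```text
[ 0.13226635 -0.27411402  0.00029394] [0.50527438 0.12121167 0.04562386] [-2.02061591e-05  7.35752452e-01  6.77250536e-01  2.00792041e-04] 16.25
```

View pics/w6.png

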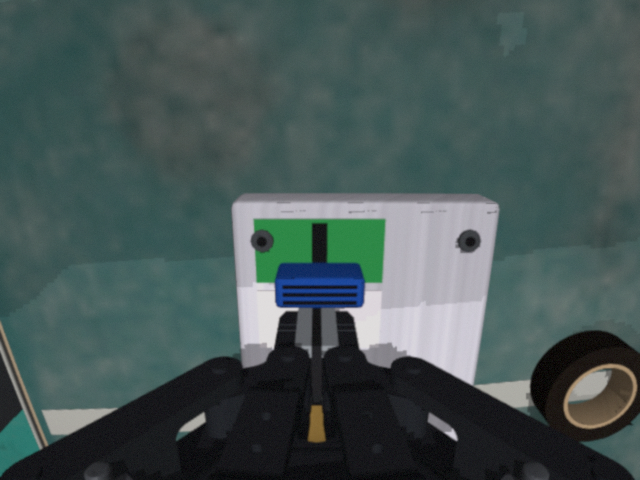

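The fingertip is in contact behind the tab at (319,285), which has slid half way. About 12 to 16 mm of slot remains.

Request:
carry_out(series=[0.08, 0, 0, 0, 0, 0.08, 0, 0, 0, 0, 0.08, 0, 0, 0, 0, 0.08, 0, 0, 0, 0, 0.08, 0, 0, 0, 0])

```text
time: 16.72
eef_pos: [0.5061, 0.1313, 0.0456]
tool_rot: [0.0, 0.736, 0.677, 0.0]
force: [0.6, -0.8, -0.2]
finger_gap: 0.0
finger_force: 0.6
```

Request:
carry_out(series=[0.03, 0, 0, 0, 0, 0.03, 0, 0, 0, 0, 0.02, 0, 0, 0, 0, 0, 0, 0, 0, 0, 0, 0, 0, 0, 0])

```text
time: 17.13
eef_pos: [0.5061, 0.1319, 0.0456]
tool_rot: [0.001, 0.736, 0.677, -0.001]
force: [-0.5, -7.7, 3.1]
finger_gap: 0.0001
finger_force: 3.9
```

```bash
python3 f.py
```

```text
[-1.16715065 -7.80442282  2.37629912] [0.50613814 0.13187433 0.04558539] [ 7.03257487e-04  7.35917226e-01  6.77070429e-01 -9.87486432e-04] 17.4333
```

The force rose to 7.8 N with only 0.6 mm travelled, so the tab is at its stop. I back off, then lift straight up.

Request:
carry_out(series=[-0.04, 0, 0, 0, 0, -0.08, 0, 0, 0, 0, -0.1, 0, 0, 0, 0, -0.1, 0, 0, 0, 0, 0, 0, 0, 0, 0])

```text
time: 17.85
eef_pos: [0.5055, 0.1249, 0.0455]
tool_rot: [-0.0, 0.736, 0.677, 0.0]
force: [-0.2, -0.1, -0.2]
finger_gap: -0.0001
finger_force: 0.0
```

Request:
carry_out(series=[0, 0, -0.2, 0, 0, 0, 0, -0.5, 0, 0, 0, 0, -0.8, 0, 0, 0, 0, -1, 0, 0, 0, 0, -1, 0, 0])

```text
time: 18.27
eef_pos: [0.5052, 0.1252, 0.1341]
tool_rot: [-0.0, 0.736, 0.677, -0.0]
force: [0.5, 0.3, 0.7]
finger_gap: -0.0003
finger_force: 0.0
```

Request:
carry_out(series=[-1, -0.3, -0.5, 0, 0, -1, -0.3, -0.5, 0, 0, -1, 0, 0, 0, 0, -0.6, 0, 0, 0, 0, 0, 0, 0, 0, 0])

```text
time: 18.68
eef_pos: [0.4831, 0.0346, 0.1589]
tool_rot: [0.001, 0.737, 0.676, 0.0]
force: [-0.9, 0.9, 0.7]
finger_gap: -0.0003
finger_force: 0.0
```

```bash
python3 f.py
python3 - <<'E'
from bench import arm
from h import *
p,d=arm.snapshot("wrist");q,_=arm.snapshot("side")
cv2.imwrite("pics/end.png",np.hstack([cv2.resize(p,(480,360)),cv2.resize(q[180:360,180:340],(320,360))]))
E
```

```text
[ 0.26250501  0.30496487 -0.16754439] [0.48316121 0.03751798 0.1579337 ] [-2.04170188e-04  7.35340434e-01  6.77697871e-01 -4.38050637e-06] 18.9833
```

View pics/end.png

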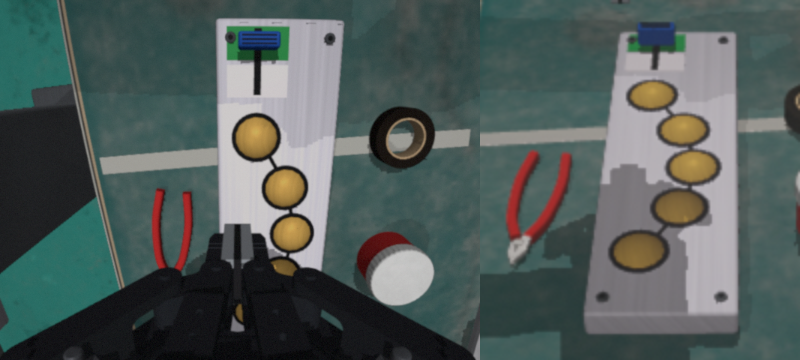

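Image at the end: the tab at (259,40) covers the end of its slot, all domes are up, and the bystanders are where they were. I run one numeric check for gauge shift and tab travel, then hand in.

Run:
```python
from bench import arm
from h import *
m=arm.camera_model("side");q,_=arm.snapshot("side");w=arm.camera_model("wrist");pw,_=arm.snapshot("wrist")
for p in (cv2.imread("pics/side0.png"),q):
    b=sorted(blobs(p,(12,100,60),(28,255,255),(225,190,320,350),60),key=lambda t:-t[0][1])
    P=onplane(m,[c for c,a in b],.028);th,M,t,r=fit(P[:,:2]);print(np.degrees(th),t*1e3)
    for c,a in blobs(p,(105,120,40),(125,255,255),(225,180,320,350),40): print("tab",(onplane(m,[c],.041)[0,:2]-t)@M*1e3,a)
```

```text
-4.770850820561023 [514.62608773  -6.63194857]
tab [-17.83586211 119.50649741] 165
-4.754437025801157 [514.60620858  -6.82669909]
tab [-17.3528986  141.97052293] 157
```

Run:
```python
from bench import arm
from h import *
import pickle
m,s=pickle.load(open("w1.pkl","rb"));w=arm.camera_model("wrist");pw,_=arm.snapshot("wrist");t,_=arm.snapshot("top")
u=np.array([-np.sin(np.radians(-4.77)),np.cos(np.radians(-4.77))])
for n,M,p,box in(("w1",m,cv2.imread("pics/w1.png"),(380,0,500,100)),("w2",w,pw,(280,0,420,240)),("t1",arm.camera_model("top"),cv2.imread("pics/top0.png"),(215,240,425,340)),("t2",arm.camera_model("top"),t,(215,240,425,340))):
    for lab,lo,hi,z in(("tab",(105,120,40),(125,255,255),.042),("green",(50,120,60),(75,255,255),.024),("dome",(12,100,60),(28,255,255),.028)):
        for c,a in blobs(p,lo,hi,box if lab!="dome" else (100,100,520,345),60):
            x=onplane(M,[c],z)[0,:2];print(n,lab,a,(x*1e3).round(1),(x@u*1e3).round(1))
```

```text
w1 tab 867 [504.1 122.7] 164.2
w1 green 2131 [509.  145.9] 187.7
w1 dome 2014 [500.8  70.6] 112.0
w1 dome 1782 [523.6  23. ] 66.5
w1 dome 1569 [528.7 -23.1] 21.0
w1 dome 1386 [516.1 -67.7] -24.6
w1 dome 107 [486.7 -95.7] -54.9
w2 tab 1311 [507.1 147.2] 188.9
w2 green 1744 [507.7 145.8] 187.5
w2 dome 2444 [500.9  72. ] 113.4
w2 dome 2097 [523.8  24.5] 68.0
w2 dome 1794 [528.8 -21.6] 22.5
t1 tab 108 [505.3 126.6] 168.2
t1 green 131 [520.6 149.1] 191.9
t1 green 118 [496.4 150.2] 191.0
t1 dome 988 [ 799.4 -191.6] -124.4
t1 dome 157 [764.9  79.9] 143.2
t1 dome 334 [524.1  25.7] 69.2
t1 dome 335 [529.3 -20.8] 23.3
t1 dome 331 [501.2  73.7] 115.1
t1 dome 341 [516.5 -65.5] -22.3
t1 dome 347 [ 486.  -108.9] -68.1
t2 dome 990 [ 799.4 -191.6] -124.4
t2 dome 154 [764.8  80.1] 143.4
t2 dome 304 [516.2 -67.3] -24.2
t2 dome 342 [ 485.7 -109.1] -68.4
```

```bash
python3 -c "
from bench import arm
print(arm.close_job())"
```

```text
the job is handed in; nothing more can be done
None
```

I stroked all five domes in order, each dipping about 4 mm (2.5–2.9 N), then pushed the blue tab to its green-end stop (7.8 N); the gauge stayed within about 0.2 mm, the pot, tape and cutters were not touched, and the job was handed in at about 19 s.

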